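# Turn the blue can's code sticker to the stockroom scanner

## Robot

A 7-joint arm with a two-finger parallel gripper is mounted at the origin on the work surface. World frame = base frame: x ahead of the robot, y to its left, z up, the work surface at z = 0. Lengths are in m, angles in rad, forces in N, time in s.
With the tool pointing down it reaches from about 0.4 to 0.9 m from the base axis. Payload 5.5 kg.
Tool frame: the origin (TCP) lies midway between the tips of the shut fingers; the grasp point (between the pads) lies 19 mm behind it; z points along the fingers, y is the line along which they close (so a half turn about z gives the same grasp; the last joint's range is limited). The gripper opens to 92 mm and grips with 3 to 60 N. Pads are 19 mm wide; open, the fingers measure 130 mm over their backs; the gripper's body (75 mm by 190 mm) begins 47 mm behind the grasp point.
Start: joints at [1.433, 0.501, -0.427, 1.55, 0.221, 1.138, -0.21], TCP at [0.254, -0.598, 0.198] pointing down, gripper open.
Joint ranges: [-2.88, 2.88], [-0.31, 2.03], [-1.54, 1.56], [0.2, 2.42], [-1.41, 4.55], [0.19, 2.02], [-2.57, 2.57]. Speed limits (rad/s): [2.57, 2.57, 3.14, 3.14, 3.14, 3.14, 3.14].

## Interface

Orientations are given as a rotation vector (axis times angle).
In Python, from rig import r gives the robot as it stands. Calls block until the motion is done:
- r.move_pose(position, orientation): joint-space move of the TCP to a pose.
- r.line_to(position, rotation=None, speed=0.15, stop_force=None): straight line of the TCP; rotation=None keeps the orientation; speed is the mean speed in m/s. With stop_force (N) it stops when the force on the tool has changed by that much, and returns True; else False.
- r.set_joints(angles): joint-space move.
- r.open() and r.clamp(force=None): open the fingers fully, or close them until they stop; force is the grip in N (None keeps the last).
- r.sleep(seconds).
- r.solve_ik(position, orientation): joint angles nearest the present ones, or None.
- r.camera(name): name is "side" or "top" or "wrist"; returns a dict with "image" (480x640x3 uint8, red, green, blue), "camera_matrix" (3x3 intrinsics, pixels), "distortion" ([k1, k2, p1, p2, k3] as OpenCV has them; the pictures are not rectified), "eye" and "rotation" of the camera in the world; the wrist camera has in their place "T_tool_cam" (4x4, takes a point from camera to tool coordinates, whose origin is the TCP and whose axes are the flange's). Camera axes: x right, y down, z forward; pixel columns grow to the right and rows downward; lengths in m; the calibration is good to about 2 mm. A picture is of the moment at which its call begins: read the wrist's pose just before it. There is no depth.
A pose or a line that the arm cannot do raises r.MotionError and nothing moves.
- r.finish_job(): hands the job in; it is judged then, once.
Readings, each from a call of its own:
- r.get_time_s(): time.
- r.get_qpos(): joint angles.
- r.get_joint_velocities(): joint speeds.
- r.get_joint_torque(): joint torques, N m.
- r.get_position(): TCP position.
- r.get_tool_rot(): TCP orientation.
- r.get_force(): force on the tool from outside, world axes, zero at the start.
- r.get_torque(): the same for the moment, N m.
- r.get_finger_gap(): opening from 0.0 (shut) to 1.0 (fully open).
- r.get_gripper_force(): force on a finger pad.
Only numpy, scipy, OpenCV 4.12 (cv2) and the standard library are available. Lean on these libraries where they do the work, as an engineer would, in place of code of your own. Each camera call takes 0.05 s, during which the arm holds its last target. There are 200 camera calls.

## Task

Check in the blue can: stand it upright, wholly on the scanner's round grey pad, turned so that its yellow code sticker squarely faces the scanner's red window. Do not tip the can over, and leave the green can standing where it is.

Things in the scene. Friction and masses are not known exactly. Their poses are not given: they have to be found in the camera images.
- blue_can_center (a point): Centre (on the axis, half-way up) of the blue-labelled food can: a steel can 56 mm in diameter and 100 mm tall, about 0.3 kg, standing upright on the work surface. A yellow sticker 16 mm wide runs from the middle of the lid outwards to the rim and down the side; this point's x axis points horizontally from the can's axis towards the sticker's side, z up along the can.
- blue_can_mark (a point): The marked side of the blue can: point on its wall below the yellow sticker's fold over the rim, half-way up, 28 mm from the can's axis along the can's x axis. Same axes as the can's centre.
- scan_pad (a point): Centre of the top of the scanner's round grey pad with a white rim (92 mm in diameter over the rim, 5 mm above the work surface, on a fixed black base plate 110 mm wide). x axis: horizontal, from the pad's centre towards the scanner's red window; z up. The scanner is a fixed grey block 80 mm deep, 92 mm wide and 110 mm tall (above the work surface); its window side stands 77 mm from the pad's centre, square to the x axis.
- green_can_center (a point): Centre (half-way up) of the green-labelled can: same size, shape and yellow sticker as the blue one. To be left alone. The two cans swap places from start to start and stand at least 115 mm apart between axes; other goods stand further back and to the sides, none within the cans' and the pad's working space taller than 120 mm.

How it is judged:
By the outcome, as a careful person would: the job done as asked, in the order asked, and still so for the second after the job is handed in, with the robot touching nothing.
It also fails if it takes over 35 s, if anything falls off the work surface, if the arm or the gripper's body presses on something with over 40 N, if the wrist force passes 120 N, or if a joint passes its speed limit or range.

## Working session

There is one attempt and no reset: what is moved stays moved. The work goes in short steps, each a Python script; the robot and the scene stay as the last script left them, time stands still between calls to the robot, and variables do not carry over. Pictures are saved under pics/ and viewed, at most 10 in all, crops included, and the job is handed in when it is done.

```bash
mkdir -p pics
python3 - <<'E'
from rig import r
import cv2,pickle
d={}
for n in("top","side"):
    c=r.camera(n);d[n]=c;cv2.imwrite(f"pics/{n}0.png",c["image"][...,::-1]);print(n,c["eye"],c["rotation"],c["camera_matrix"],c["distortion"])
print(r.get_time_s(),r.get_tool_rot(),r.get_position())
pickle.dump(d,open("d0.pkl","wb"))
E
```

```text
top [ 0.38114357 -0.02521285  0.93564199] [-2.09910885  2.14952872 -0.1916682 ] [[551.07691183   0.         314.96554505]
 [  0.         551.07691183 243.97227006]
 [  0.           0.           1.        ]] [-0.15512871  0.          0.          0.          0.        ]
side [0.21994207 0.30329794 0.52705069] [-1.05433587  2.4404534  -1.0285174 ] [[439.98823143   0.         315.69593517]
 [  0.         439.98823143 234.32291643]
 [  0.           0.           1.        ]] [-0.09427534  0.          0.          0.          0.        ]
0.1 [-3.07700315e+00 -6.25084340e-01  4.36698570e-04] [ 0.25329573 -0.59786428  0.19718145]
```

View pics/top0.png

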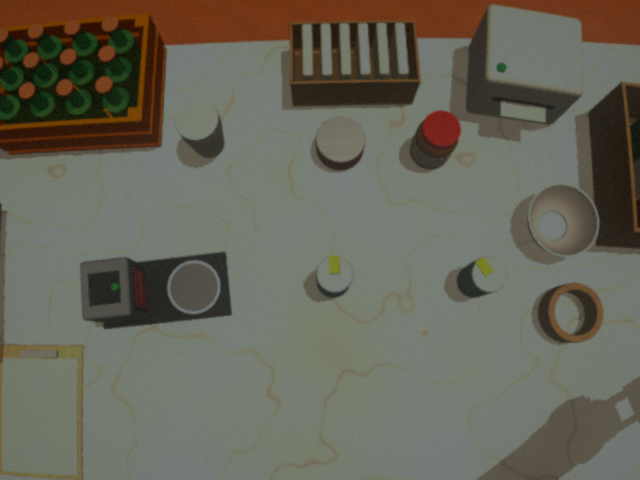

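View pics/side0.png

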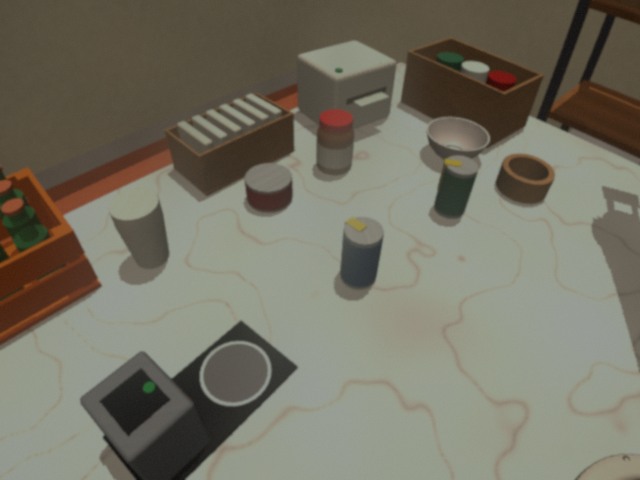

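Top view: the blue can's lid is at about (335,275) with the sticker pointing up. The green can is at (487,275). The pad is at (193,287), with the scanner to its left (+y). I'll measure these next.

```bash
cat > h.py <<'E'
import numpy as np,cv2
from scipy.spatial.transform import Rotation as R
def pose(c,tool=None):
    if tool is None: return np.array(c["eye"]),R.from_rotvec(c["rotation"]).as_matrix()
    T=np.eye(4);T[:3,:3]=R.from_rotvec(tool[1]).as_matrix();T[:3,3]=tool[0];T=T@np.array(c["T_tool_cam"])
    return T[:3,3],T[:3,:3]
def cast(c,px,z,tool=None):
    e,M=pose(c,tool)
    u=cv2.undistortPoints(np.array(px,float).reshape(-1,1,2),np.array(c["camera_matrix"]),np.array(c["distortion"]))[:,0]
    d=np.c_[u,np.ones(len(u))]@M.T
    return e+d*((z-e[2])/d[:,2])[:,None]
def yellow(im):
    h=cv2.cvtColor(im,cv2.COLOR_RGB2HSV);return cv2.inRange(h,(22,130,90),(36,255,255))
def down(yaw): # tool z down, tool y axis at world angle yaw
    y=np.array([np.cos(yaw),np.sin(yaw),0]);z=np.array([0,0,-1.]);return R.from_matrix(np.c_[np.cross(y,z),y,z]).as_rotvec()
E
python3 - <<'E'
from h import *;import pickle
from rig import r
d=pickle.load(open("d0.pkl","rb"));c=d["top"];im=c["image"]
for w,(x,y) in dict(blue=(335,275),green=(487,275)).items():
    m=yellow(im);m2=np.zeros_like(m);m2[y-25:y+25,x-25:x+25]=m[y-25:y+25,x-25:x+25]
    cs=max(cv2.findContours(m2,0,2)[0],key=cv2.contourArea)
    b=cv2.boxPoints(cv2.minAreaRect(cs));print(w,cv2.contourArea(cs),b.tolist(),cast(c,b,.1)[:,:2].round(4).tolist(),"lid",cast(c,[(x,y)],.1).round(3))
g=cv2.cvtColor(im,cv2.COLOR_RGB2GRAY)
roi=np.zeros_like(g);roi[245:330,145:240]=1
dark=((g<60)&(roi>0)).astype(np.uint8)*255
cs=max(cv2.findContours(dark,0,2)[0],key=cv2.contourArea);h=cv2.convexHull(cs)
b=cv2.boxPoints(cv2.minAreaRect(h));print("plate",b.tolist(),cast(c,b,.003)[:,:2].round(4).tolist())
inner=cv2.bitwise_not(dark)*(cv2.fillConvexPoly(np.zeros_like(g),h,1))
cs=max(cv2.findContours(inner,0,2)[0],key=cv2.contourArea)
P=cast(c,cs[:,0],.005)[:,:2].astype(np.float32);print("pad",cv2.minEnclosingCircle(P),cv2.fitEllipse(P),cv2.fitEllipse(cs))
for yaw in np.radians(range(-180,181,30)):
    o=[r.solve_ik(list(p),list(down(yaw))) for p in((.38,-.06,.056),(.38,-.06,.3),(.35,.19,.061),(.35,.19,.2))]
    print(int(np.degrees(yaw)),[None if q is None else np.round(q,2).tolist() for q in o])
E
```

```text
blue 128.0 [[330.0, 256.0], [338.0, 256.0], [338.0, 272.0], [330.0, 272.0]] [[0.5162, -0.0474], [0.5159, -0.0597], [0.4911, -0.0589], [0.4914, -0.0467]] lid [[ 0.487 -0.054  0.1  ]]
green 134.0 [[474.77691650390625, 261.7100830078125], [482.0260009765625, 256.13385009765625], [492.657958984375, 269.95538330078125], [485.40887451171875, 275.5316162109375]] [[0.5016, -0.272], [0.51, -0.2842], [0.4879, -0.2996], [0.4795, -0.2873]] lid [[ 0.48 -0.29  0.1 ]]
plate [[138.1951141357422, 261.7560729980469], [224.6829071044922, 252.14633178710938], [231.58534240722656, 314.2682800292969], [145.09754943847656, 323.8780212402344]] [[0.5294, 0.284], [0.5429, 0.1314], [0.4359, 0.1193], [0.4216, 0.2689]]
pad ((0.48436224460601807, 0.18505604565143585), 0.0475069060921669) ((0.4842371642589569, 0.1849488615989685), (0.0929509848356247, 0.09339852631092072), 72.14388275146484) ((193.4693145751953, 286.6747131347656), (52.94279861450195, 54.88943099975586), 32.3684196472168)
-180 [[-0.75, 0.38, 0.97, 2.33, -0.52, 0.66, -2.53], None, [0.51, 0.62, -1.3, 2.25, 0.81, 0.89, 1.83], [0.71, 0.12, -1.32, 2.12
[... 1431 characters left out ...]
36]]
90 [[1.06, 0.48, -1.13, 2.28, 0.65, 0.76, 1.05], [1.44, -0.24, -1.14, 2.0, -0.23, 1.25, 1.96], [0.24, 0.39, -0.91, 2.25, 0.48, 0.71, 0.56], [0.71, 0.12, -1.32, 2.12, 0.14, 1.0, 0.89]]
119 [[1.17, 0.61, -1.29, 2.28, 0.81, 0.86, 1.42], [-0.66, -0.19, 0.66, 2.05, 0.12, 1.25, 2.04], [0.51, 0.62, -1.3, 2.25, 0.81, 0.89, 0.78], [0.71, 0.12, -1.32, 2.12, 0.14, 1.0, 1.41]]
150 [[1.17, 0.61, -1.29, 2.28, 0.81, 0.86, 1.95], [-0.93, -0.26, 0.86, 2.05, 0.2, 1.27, 2.48], [0.51, 0.62, -1.3, 2.25, 0.81, 0.89, 1.3], [0.71, 0.12, -1.32, 2.12, 0.14, 1.0, 1.93]]
180 [[-0.75, 0.38, 0.97, 2.33, -0.52, 0.66, -2.53], None, [0.51, 0.62, -1.3, 2.25, 0.81, 0.89, 1.83], [0.71, 0.12, -1.32, 2.12, 0.14, 1.0, 2.46]]
```

Run:
```python
from h import *;import pickle
from rig import r
r.move_pose([.487,-.054,.25],list(down(-np.pi/2)))
t=(r.get_position(),r.get_tool_rot());c=r.camera("wrist")
pickle.dump((c,t),open("w1.pkl","wb"));cv2.imwrite("pics/w1.png",c["image"][...,::-1])
print(t,r.get_time_s(),np.round(r.get_qpos(),2),pose(c,t))
print(r.solve_ik([.487,-.054,.056],list(down(-np.pi/2))),r.solve_ik([.484,.185,.061],list(down(np.radians(5)))),r.solve_ik([.484,.185,.2],list(down(np.radians(5)))))
```

```text
(array([ 0.48705817, -0.0550901 ,  0.24989892]), array([ 3.14148017e+00, -2.58990112e-03, -1.62476289e-04])) 2.2833 [ 0.86  0.22 -0.91  1.87  0.19  1.14 -1.69] (array([ 0.55300111, -0.05510853,  0.43715047]), array([[-5.96163385e-04, -9.69762125e-01, -2.44051357e-01],
       [-9.99998766e-01,  9.32805850e-04, -1.26382061e-03],
       [ 1.45325789e-03,  2.44050302e-01, -9.69761485e-01]]))
[ 0.68131059  0.50707698 -0.76105771  2.04901312  0.49918307  0.77490935
 -1.95528058] [ 0.33685282  0.63377237 -0.96697653  1.97591835  0.67577585  0.89359719
 -0.90424306] [ 0.52267504  0.49008893 -1.20432059  1.86176034  0.50399548  1.14319989
 -0.77536066]
```

View pics/w1.png

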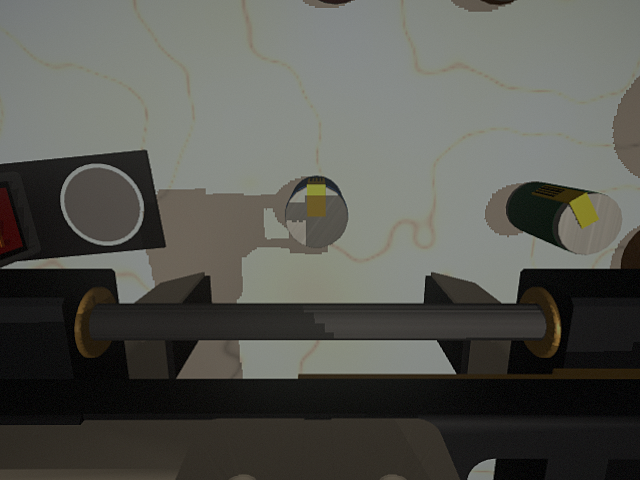

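The wrist view shows the blue lid around (316,215) with its sticker running straight up, so its yaw is about 0. The pad is at (102,204) and the green can is well clear on the right.

Run:
```python
from h import *;import pickle
c,t=pickle.load(open("w1.pkl","rb"));im=c["image"]
h=cv2.cvtColor(im,cv2.COLOR_RGB2HSV);m=cv2.inRange(h,(20,110,50),(38,255,255))
m[:183]=0;m[230:]=0;m[:,:280]=0;m[:,350:]=0   # lid part only (below the fold)
cs=max(cv2.findContours(m,0,2)[0],key=cv2.contourArea);b=cv2.boxPoints(cv2.minAreaRect(cs))
print("sticker",b.tolist(),cast(c,b,.1,t)[:,:2].round(4).tolist())
ys,xs=np.nonzero(m);P=cast(c,np.c_[xs,ys],.1,t)[:,:2]
# per-row sticker mid-line
Q=np.array([[xs[ys==y].mean(),y] for y in np.unique(ys) if (ys==y).sum()>10]);W=cast(c,Q,.1,t)[:,:2]
k=np.polyfit(W[:,0],W[:,1],1);print("yaw",np.degrees(np.arctan(k[0])),"inner/outer",W[-1],W[0])
print("lid c",cast(c,[(317,216),(286,216),(348,216),(317,248)],.1,t)[:,:2].round(4).tolist())
g=cv2.cvtColor(im,cv2.COLOR_RGB2GRAY)
dark=(g<50).astype(np.uint8)*255;dark[:145]=0;dark[255:]=0;dark[:,170:]=0;dark[:,:45]=0
cs=max(cv2.findContours(dark,0,2)[0],key=cv2.contourArea);hu=cv2.convexHull(cs)
inn=cv2.bitwise_not(dark)*cv2.fillConvexPoly(np.zeros_like(g),hu,1)
cp=max(cv2.findContours(inn,0,2)[0],key=cv2.contourArea);P=cast(c,cp[:,0],.005,t)[:,:2].astype(np.float32)
print("pad",cv2.fitEllipse(P))
L=cast(c,[(146,151),(165,247),(60,158)],.003,t)[:,:2];print("plate",L.round(4).tolist(),"end-edge normal",np.degrees(np.arctan2(*(L[0]-L[1])[::-1]))+90,"side",np.degrees(np.arctan2(*(L[2]-L[0])[::-1])))
```

```text
sticker [[307.0, 183.0], [325.0, 183.0], [325.0, 216.0], [307.0, 216.0]] [[0.5176, -0.0467], [0.5176, -0.0622], [0.4888, -0.0623], [0.4888, -0.0465]]
yaw 0.6963454433963049 inner/outer [ 0.48970043 -0.05441598] [ 0.51671921 -0.05402511]
lid c [[0.4888, -0.0553], [0.4888, -0.0281], [0.4888, -0.0824], [0.4597, -0.0553]]
pad ((0.4832082986831665, 0.18376414477825165), (0.09187401831150055, 0.09208562225103378), 71.01775360107422)
plate [[0.5419, 0.1295], [0.4343, 0.1193], [0.5344, 0.2232]] end-edge normal 95.40298013997584 side 94.55275548211009
```

Run:
```python
from h import *;import pickle
from rig import r
o=list(down(np.radians(-89.7)))
r.line_to([.489,-.055,.125],o,speed=.2)
print(r.line_to([.489,-.055,.056],speed=.1,stop_force=8),r.get_position())
r.clamp(25);print(r.get_finger_gap(),r.get_gripper_force(),r.get_force())
r.line_to([.489,-.055,.19],speed=.12)
print(r.get_finger_gap(),r.get_gripper_force(),r.get_force(),r.get_time_s())
t=(r.get_position(),r.get_tool_rot());c=r.camera("wrist");pickle.dump((c,t),open("w2.pkl","wb"))
s=r.camera("side");cv2.imwrite("pics/w2.png",np.hstack([cv2.resize(x["image"],(400,300)) for x in(c,s)])[...,::-1])
```

```text
False [ 0.48952461 -0.05484153  0.05641245]
0.6067283686638567 24.99303102493286 [1.25830737 0.96566146 1.91849789]
0.6025278341145937 24.98609483242035 [-0.91838045  0.18485409 -2.8851844 ] 5.8333
```

View pics/w2.png

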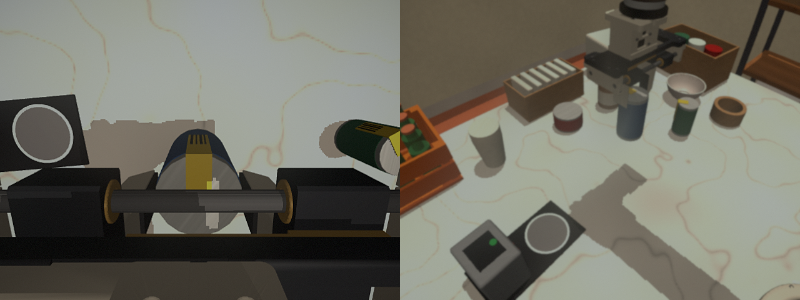

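The can is held upright with the sticker still facing forward: sticker x≈199, can axis ≈198 in the left half. Now I'll carry it over and lower it.

Run:
```python
from h import *;import pickle
from rig import r
o=list(down(np.radians(5.2)))
r.move_pose([.4835,.184,.19],o)
print(r.get_position(),r.get_finger_gap(),r.get_time_s())
r.line_to([.4835,.184,.075],speed=.12)
print(r.line_to([.4835,.184,.058],speed=.03,stop_force=5),r.get_position(),r.get_force(),r.get_time_s())
c=r.camera("wrist");s=r.camera("side");cv2.imwrite("pics/w3.png",np.hstack([cv2.resize(x["image"],(400,300)) for x in(c,s)])[...,::-1])
```

```text
[0.48372493 0.18263216 0.18941443] 0.601415131582954 6.8833
True [0.48305088 0.18380482 0.06075844] [-1.82574379 -0.66371942  3.49447734] 8.475
```

View pics/w3.png

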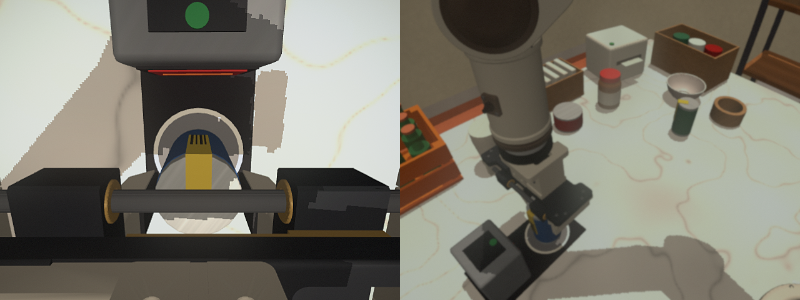

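The can is on the pad, centred, with its sticker facing the window. I'll release, back off and check.

Run:
```python
from h import *;import pickle
from rig import r
r.open();r.sleep(.2)
p=r.get_position();r.line_to([p[0],p[1],.25],speed=.15);r.sleep(.2)
t=(r.get_position(),r.get_tool_rot());c=r.camera("wrist");im=c["image"]
pickle.dump((c,t),open("w4.pkl","wb"));cv2.imwrite("pics/w4.png",im[...,::-1])
h=cv2.cvtColor(im,cv2.COLOR_RGB2HSV);m=cv2.inRange(h,(20,110,50),(38,255,255));m[300:]=0;m[:,:200]=0;m[:,440:]=0
cs=max(cv2.findContours(m,0,2)[0],key=cv2.contourArea);print(cv2.boundingRect(cs),r.get_time_s())
ys,xs=np.nonzero(m);Q=np.array([[xs[ys==y].mean(),y] for y in np.unique(ys) if (ys==y).sum()>10]);W=cast(c,Q,.105,t)[:,:2]
W=W[len(W)//4:]
print("yaw",90-np.degrees(np.arctan(np.polyfit(W[:,1],W[:,0],1)[0])),W[0],W[-1])
```

```text
(309, 180, 19, 40) 11.2167
yaw 95.27436995229235 [0.4813355  0.20537991] [0.48340018 0.18301451]
```

View pics/w4.png

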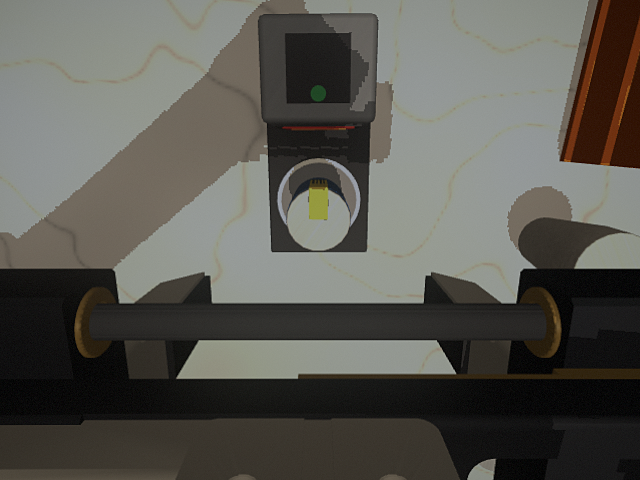

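The can stands upright and centred on the pad (lid at (318,220), pad at (318,198)). Its sticker yaw is 95.3° against a target of 95.2°.

```bash
python3 -c "
from rig import r
print(r.finish_job())"
```

```text
the job is handed in; nothing more can be done
None
```

The blue can is checked in: upright, centred on the scanner pad, sticker within about 1° of square to the red window, and the green can was not touched; handed in at about 11 s.

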